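Uncap the leaning grease nipple and hold the coupler on it

TASK

Pull the red dust cap off the grease nipple of the green bearing housing and set it down on the bench, well clear of the nipple. Then take the blue-handled grease coupler and press it squarely onto the leaning nipple until it snaps over the catches and its mouth sits fully home on the brass hexagon, with the spring plunger pushed in. Finish while still gripping the coupler and holding it pressed home against the spring; leave the two tins and the spanner where they are.

Things in the scene. Friction and masses are not known exactly. Their poses are not given: they have to be found in the camera images.
- bearing_housing: Green bearing housing, bolted down: foot 120 x 90 x 14 mm, round body 80 mm in diameter with its axis along its own y, 50 mm above the bench, 60 mm long (100 mm over the shaft ends). Origin: centre of the underside; z up. Its front is its -x, roughly towards the robot; the nipple leans that way.
- nipple_seat (a point): Centre of the outer face of the brass hexagon (33 mm across corners) at the foot of the grease nipple, 96 mm above the bench. Its z is the nipple's axis, pointing out, leaning 28 degrees (0.49 rad) from vertical towards the housing's front. On it stands a 16.4 mm stem, 16 mm long, with four spring catches (23.6 mm across, 4 to 14 mm above the face); plunger tip 27 mm above the face.
- plunger (a joint): 10 mm wide spring plunger in the nipple's tip: 0 out (start), grows in metres as it is pushed in, about 0.008 to 0.009 with the coupler fully home. Its spring starts at 4 N and pushes back with about 8.5 N there; the hand must keep the coupler pressed against it.
- cap_center (a point): Middle of the red dust cap that sits loosely over the nipple at the start, rim on the hexagon: a round cup 31.6 mm in diameter, 31 mm long, 25 g. Its z is the cap's axis, pointing to the closed end (at the start the nipple's axis); rim 15.5 mm below this point. It must be drawn about 30 mm along the axis to come clear.
- coupler_grip (a point): Centre of the square blue grip (26 x 26 mm) of the loose grease coupler, 220 g, standing mouth down on the bench. z is its axis, away from the mouth; x and y are square to the flats. The grip runs 25 mm below to 24 mm above this point; under it a dark collar 42 mm wide, 5 mm thick. Coupler's top is 32 mm above this point, its mouth 56 mm below.
- coupler_mouth (a point): Centre of the coupler's open lower end (33 mm outside; lip 19 mm inside, then a 26 mm chamber, 18 mm deep). Axes as coupler_grip. Home: this point meets nipple_seat, axes agree. The lip rides over the catches from 13 to about 4 mm before home, then they snap behind it; the plunger touches 9 mm before home. Pressing takes up to about 10 N; at home the hexagon is a hard stop.
- grease_tin_center (a point): Bystander: round grease tin, white, red and green, 80 mm wide, 69 mm high; point at its centre, half-way up. It stands on one side of the housing, the coupler on the other.
- paste_tin_center (a point): Bystander: small yellow and green tin, 68 mm wide, 51 mm high, behind the housing; point at its centre, half-way up.
- spanner_center (a point): Bystander: steel combination spanner, 170 x 28 x 6 mm, flat on the bench between the robot and the housing; point at its centre, its x along its length.

How it is judged (in metres and radians):
On the way, in this order (a step that is already met when the one before it is completed fails the run):
1. the dust cap is off and set down on the bench, clear of the nipple and let go (distance between cap_center and nipple_seat above 0.09 m and height (world z) of cap_center between 0 and 0.05 m and contact force between the fingers and cap below 0.1 N), for 0.2 s.
2. the coupler has snapped on and is home (z of coupler_mouth in the frame of nipple_seat below 0.0025 m and distance between coupler_mouth and nipple_seat below 0.004 m and value of joint plunger above 0.006 m), for 0.2 s.
At the end, for the whole second after the job is handed in: The gripped coupler (fingers over 2 N) is on the nipple: mouth within 2.5 mm of home along the axis, 4 mm in all, axes within 0.12 rad, plunger in over 6 mm, pressed with over 3 N, still. The cap rests on the bench (centre below 50 mm), let go, over 90 mm from the nipple seat (all of step 1 and all of step 2 and angle between the z axis of coupler_mouth and the z axis of nipple_seat, either way round below 0.12 rad and contact force between coupler and bearing_housing above 3 N and contact force between the fingers and coupler above 2 N and linear speed of coupler below 0.02 m/s and linear speed of cap below 0.03 m/s); the arm keeps its last pose, push and grip.
It fails at once if a bystander (tin or spanner) is moved more than 25 mm (distance of any of grease_tin_center, paste_tin_center, spanner_center from where it was at the start of the episode above 0.025 m).
It also fails if it takes over 58 s, if anything falls off the work surface, if the arm or the gripper's body presses on something with over 40 N, if the wrist force passes 120 N, or if a joint passes its speed limit or range.

ROBOT

A 6-joint arm with a two-finger parallel gripper is mounted at the origin on a cart in front of the work surface, level with it; the furniture and walls round the work are solid. World frame = base frame: x ahead of the robot, y to its left, z up, the work surface at z = 0. Lengths are in mm, angles in rad, forces in N, time in s.
With the tool pointing down it reaches from about 275 to 775 mm from the base axis. Payload 14.6 kg.
Tool frame: the origin (TCP) lies between the finger pads; the fingertips stand r.nose_length ahead of it and the grasp point (between the pads) lies 3 mm ahead of it (r.nose_length is the distance from the TCP to the fingertips, in mm); z points along the fingers, y is the line along which they close (so a half turn about z gives the same grasp; the last joint's range is limited). The gripper opens to 85 mm and grips with 20 to 120 N. Pads are 22 mm wide; open, the fingers measure 114 mm over their backs; the gripper's body (76 mm by 85 mm) begins 54 mm behind the grasp point. The pads swing forward as they close: fully open they stand 13 mm farther back than shut.
Start: joints at [-1.271, 0.263, -0.048, 1.259, 0, 1.415], TCP at [230.618, -471.639, 253.278] pointing down, gripper open.
Joint ranges: [-2.65, 2.65], [-0.89, 1.7], [-1.18, 1.37], [-2.13, 2.11], [-1.35, 1.29], [-3.14, 3.14]. Speed limits (rad/s): [1.89, 1.89, 2.57, 2.79, 3.14, 3.14].

INTERFACE

Orientations are given as a unit quaternion [w, x, y, z].
In Python, from bench import monitor, viewer, finish_job, spotter, r gives the robot as it stands.
- The arm moves only by the shell command python3 -m handwheel 'ROWS'. ROWS is a JSON object of lists of equal length, an entry for each row: "delta_pos": the shift along the tool's x, y, z in cm, a list of three; "spin": the turn about the tool's z in degrees; "claw": the gripper command: -1 is shut, 1 is fully open, values between are in proportion. A call has exactly 10 rows; each row shifts and turns the commanded pose from where the row before left it, along the tool's axes as they then stand; what a row does not reach is not made up. A row lasts 1/12 s, in which the tool goes at most 41.7 mm and 7.16 degrees, less where a joint would pass 70% of its speed; a pose out of reach is approached as far as the arm can. A call with a gripper value outside its range is refused whole. The fingers move at their own pace and stop on an object; the grip force is fixed at half the most. Time passes only in rows, so rows that do not move let the fingers close, or fill a call up. It gives the time, the measured TCP pose, the force, the opening and the grip force at its end, in the units of the state.
- monitor.get_state(): the state, without advancing time (a new reading comes with each control period).
- viewer.read_camera(name): name is "scene" or "top" or "wrist"; returns the picture (480x640x3 uint8, blue, green, red); there is no depth.
- viewer.camera_model(name): a dict with "mtx" (3x3 intrinsics, pixels), "R" (3x3) and "t" (3): a world point X has camera coordinates R X + t; the wrist camera has in their place "tool_from_camera" (4x4, takes a point from camera to tool coordinates, whose origin is the TCP and whose axes are the flange's). Camera axes: x right, y down, z forward; pixel columns grow to the right and rows downward; lengths in mm; the calibration is good to about 2 mm. A picture is of the moment at which its call begins: read the wrist's pose just before it. camera_model takes no time and is no camera call.
- finish_job(): hands the job in; it is judged then, once.
Trained networks look in the newest picture that a camera, given by its name, has taken for a name from the list of things; names that differ only in an ending like _2 or _b are one class to them, and where a whole thing is asked for, a point or a joint stands for the part that bears it (a point fixed in the world has none). Each returns a list of dicts, best first, with "score" (0 to 1); they miss things now and then, are a little off and sometimes report something else, mostly with a low value. They report only what shows in the picture. A call takes as long as a camera call.
- spotter.recognise(thing, camera): "box" ([left, top, right, bottom] in pixels, round what is visible of it).
- spotter.outline_of(thing, camera): "region" (480x640 bool, what is visible of it) and "box" ([left, top, right, bottom] in pixels, round what is visible of it).
The state is a dict: "t": time; "joint_pos": joint angles; "joint_vel": joint speeds; "joint_efforts": joint torques, N m; "tool_pos": TCP position; "tool_rot": TCP orientation; "ft_force": force on the tool from outside, world axes, zero at the start; "wrist_torque": the same for the moment, N m; "opening": finger opening in mm; "gripper_force": force on a finger pad.
Only numpy, scipy, OpenCV 4.12 (cv2) and the standard library are available. Lean on these libraries where they do the work, as an engineer would, in place of code of your own. Each camera call takes 0.05 s, during which the arm holds its last target. There are 200 camera calls.

## Working session

There is one attempt and no reset: what is moved stays moved. The work goes in short steps, Python scripts to look and compute and a shell command to move; the robot and the scene stay as the last step left them, time stands still between calls to the robot, and variables do not carry over. Pictures are saved under pics/ and viewed, at most 10 in all, crops included, and the job is handed in when it is done.

```bash
mkdir -p pics
cat > h.py <<'E'
import numpy as np, cv2
from bench import monitor, viewer, finish_job, spotter, r
from scipy.spatial.transform import Rotation as Ro
def ray(cam,u,v,pose=None):
    m=viewer.camera_model(cam); d=np.linalg.inv(np.array(m["mtx"]))@[u,v,1.]
    if "R" in m:
        R=np.array(m["R"]);t=np.array(m["t"]); return -R.T@t, R.T@d
    p,q=pose; T=np.array(m["tool_from_camera"]); A=Ro.from_quat(np.roll(q,-1)).as_matrix()
    return A@T[:3,3]+p, A@T[:3,:3]@d
def atz(cam,u,v,z,pose=None):
    o,d=ray(cam,u,v,pose); return o+d*(z-o[2])/d[2]
def proj(cam,X,pose=None):
    m=viewer.camera_model(cam); X=np.array(X,float)
    if "R" in m: c=np.array(m["R"])@X+np.array(m["t"])
    else:
        p,q=pose; T=np.array(m["tool_from_camera"]); A=Ro.from_quat(np.roll(q,-1)).as_matrix()
        c=T[:3,:3].T@(A.T@(X-p)-T[:3,3])
    c=np.array(m["mtx"])@c; return c[:2]/c[2]
E
python3 - <<'E'
from h import *
s=monitor.get_state(); print(s, r.nose_length)
for c in ("top","scene"):
    cv2.imwrite(f"pics/{c}1.png",viewer.read_camera(c))
    m=viewer.camera_model(c); print(c,-np.array(m["R"]).T@np.array(m["t"]),np.array(m["mtx"]).round(1).tolist())
    for n in ["bearing_housing","cap_center","coupler_grip","grease_tin_center","paste_tin_center","spanner_center"]:
        print(n,[(np.round(b["box"]).tolist(),round(b["score"],2)) for b in spotter.recognise(n,c)[:2]])
print(np.array(viewer.camera_model("wrist")["tool_from_camera"]).round(3))
E
```

```text
{'t': 0.0, 'joint_pos': array([-1.27129426e+00,  2.63535468e-01, -4.89300505e-02,  1.25940837e+00,
       -5.21863398e-06,  1.41546777e+00]), 'joint_vel': array([-0.0001538 ,  0.00023183,  0.00052056, -0.00091051,  0.00127317,
       -0.00124321]), 'joint_efforts': array([-6.90942325e-04, -6.37627316e+01,  3.84559536e+01,  1.42839452e-02,
       -2.14828601e-04, -3.09456418e-06]), 'tool_pos': array([ 230.54342064, -471.39269877,  252.82111339]), 'tool_rot': array([-5.37194955e-04,  9.74252251e-01,  2.25460110e-01, -4.14079711e-05]), 'ft_force': array([-0.86178174,  0.32265674, -0.19260152]), 'wrist_torque': array([-0.01334871, -0.04709389,  0.01305238]), 'gripper_force': 0.0, 'opening': 85.56485171923384} 22.0
top [ 433.50660831   57.67318159 1379.70014161] [[592.6, 0.0, 316.8], [0.0, 592.6, 245.5], [0.0, 0.0, 1.0]]
bearing_housing [([300.0, 233.0, 341.0, 284.0], 0.65)]
cap_center [([313.0, 262.0, 334.0, 283.0], 0.62), ([420.0, 277.0, 440.0, 294.0], 0.42)]
coupler_grip [([421.0, 276.0, 440.0, 292.0], 0.78)]
grease_tin_center [([163.0, 249.0, 202.0, 284.0], 0.66)]
paste_tin_center [([231.0, 173.0, 267.0, 203.0], 0.58)]
spanner_center [([259.0, 317.0, 333.0, 331.0], 0.6)]
scene [-252.98607202  569.73142718  502.78334913] [[480.2, 0.0, 317.5], [0.0, 480.2, 237.4], [0.0, 0.0, 1.0]]
bearing_housing [([290.0, 244.0, 356.0, 299.0], 0.89)]
cap_center [([323.0, 233.0, 344.0, 254.0], 0.67)]
coupler_grip []
grease_tin_center [([156.0, 286.0, 208.0, 345.0], 0.58)]
paste_tin_center [([204.0, 250.0, 236.0, 281.0], 0.56)]
spanner_center [([306.0, 308.0, 367.0, 341.0], 0.66), ([204.0, 248.0, 234.0, 282.0], 0.66)]
[[ 1.00000e-03 -9.49000e-01 -3.16000e-01  8.23300e+01]
 [ 1.00000e+00  1.00000e-03  1.00000e-03 -9.28000e-01]
 [-0.00000e+00 -3.16000e-01  9.49000e-01 -1.19263e+02]
 [ 0.00000e+00  0.00000e+00  0.00000e+00  1.00000e+00]]
```

View pics/top1.png

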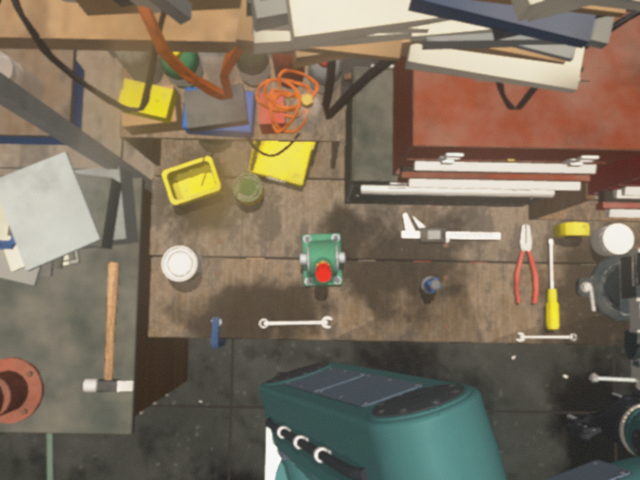

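View pics/scene1.png

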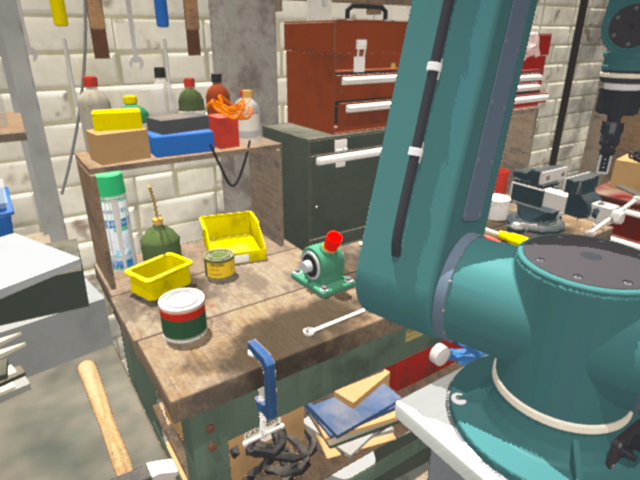

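Run:
```python
from h import *
for n,u,v,z in [("cap",323.5,272.5,110),("coup top",430.5,284,88),("coup grip",430.5,285,70),("gt",182,265,69),("pt",249,187,51),("housing ctr foot",322,262,14),("sp L",263,323,3),("sp R",329,323,3)]:
    print(n,atz("top",u,v,z).round(1))
# housing foot/body outline to look at yaw
viewer.read_camera("top"); a=spotter.outline_of("bearing_housing","top")[0]["region"].astype(np.uint8)
c=max(cv2.findContours(a,0,2)[0],key=cv2.contourArea); print(cv2.minAreaRect(c))
```

```text
cap [482.2  35.8 110. ]
coup top [ 462.2 -198.    88. ]
coup grip [ 460.4 -201.6   70. ]
gt [494.8 348.1  69. ]
pt [675.2 206.9  51. ]
housing ctr foot [510.1  38.   14. ]
sp L [367.5 171.5   3. ]
sp R [370.1  19.4   3. ]
((322.0, 259.0), (52.0, 44.0), 90.0)
```

```bash
python3 -m handwheel '{"delta_pos":[[0,0,0],[0,0,0],[0,0,0],[0,0,0],[1.6,-3.6,0],[1.6,-3.6,0],[1.6,-3.6,0],[1.6,-3.6,0],[1.6,-3.6,0],[1.6,-3.6,0]],"spin":[6.5,6.5,6.5,6.5,0,0,0,0,0,0],"claw":[1,1,1,1,1,1,1,1,1,1]}'
python3 -m handwheel '{"delta_pos":[[1.5,-3.6,0],[1.5,-3.6,0],[1.5,-3.6,0],[1.5,-3.6,0],[1.5,-3.6,0],[1.5,-3.6,0],[1.5,-3.6,0],[1.5,-3.6,0],[0,0,0],[0,0,0]],"spin":[0,0,0,0,0,0,0,0,0,0],"claw":[1,1,1,1,1,1,1,1,1,1]}'
python3 - <<'E'
from h import *
s=monitor.get_state(); P=(s["tool_pos"],s["tool_rot"]); print(s["t"],P)
cv2.imwrite("pics/w1.png",viewer.read_camera("wrist"))
for n in ["bearing_housing","cap_center"]:
    for b in spotter.recognise(n,"wrist")[:2]: print(n,np.round(b["box"]),round(b["score"],2))
E
```

```text
t: 1.63
tool_pos: [326.6, -253.8, 253.4]
tool_rot: [0.0, 1.0, 0.0, 0.0]
ft_force: [0.3, -0.8, -0.3]
opening: 85.5
gripper_force: 0.0
t: 2.47
tool_pos: [446.4, 34.3, 253.1]
tool_rot: [0.0, 1.0, 0.003, -0.0]
ft_force: [-0.1, -0.8, 0.4]
opening: 85.4
gripper_force: 0.0
2.4667 (array([446.39777813,  34.33124177, 253.10930784]), array([ 1.38541857e-06,  9.99996800e-01,  2.52652062e-03, -1.26480526e-04]))
bearing_housing [254.  66. 375. 198.] 0.56
cap_center [296. 157. 339. 213.] 0.95
cap_center [533. 174. 626. 220.] 0.26
```

View pics/w1.png

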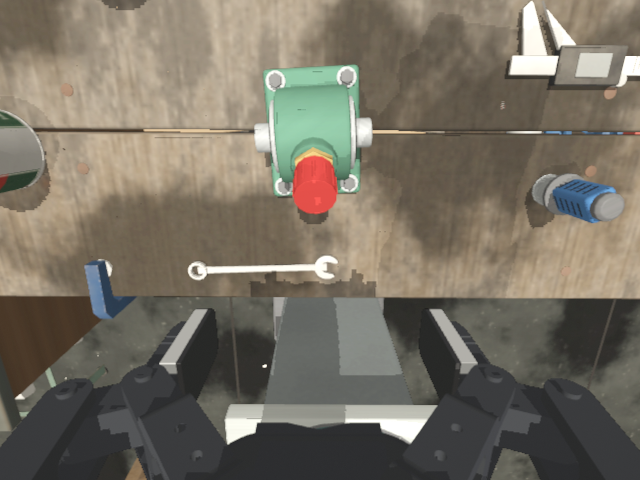

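Run:
```python
from h import *
s=monitor.get_state(); P=(s["tool_pos"],s["tool_rot"])
C=[atz("wrist",u,v,14,P)[:2] for u,v in [(265,70),(357,66),(361,193),(274,197)]]
C=np.array(C); print(C.round(1), C.mean(0).round(1), [np.linalg.norm(C[i]-C[i-1]).round(1) for i in range(4)])
a=C[0]+C[1]-C[2]-C[3]; print("yaw deg",np.degrees(np.arctan2(a[1],a[0])), np.degrees(np.arctan2(*( (C[0]+C[3]-C[1]-C[2])[[0,1]]*[-1,1]))))
print("shaft ends",atz("wrist",262,137,50,P).round(1),atz("wrist",365,132,50,P).round(1))
print("cap top",atz("wrist",315,194,123.4,P).round(1))
print("coupler top",atz("wrist",608,206,88,P).round(1),"collar/base",atz("wrist",543,192,20,P).round(1))
print("spanner",atz("wrist",198,270,3,P),atz("wrist",327,267,3,P),"tin",atz("wrist",45,160,0,P))
```

```text
[[573.9  81.9]
 [577.3  -2.7]
 [459.7 -11. ]
 [455.5  78.2]] [516.6  36.6] [np.float64(118.4), np.float64(84.7), np.float64(117.9), np.float64(89.3)]
yaw deg 2.927426254551225 2.523673120205552
shaft ends [516.   82.1  50. ] [520.2  -7.9  50. ]
cap top [479.7  35.2 123.4]
coupler top [ 463.2 -205.2   88. ] collar/base [ 462.1 -193.1   20. ]
spanner [369.45698503 168.91199662   3.        ] [373.28647993  22.76184262   3.        ] tin [491.10811557 314.86770998   0.        ]
```

```bash
python3 -m handwheel '{"delta_pos":[[0,0,0],[0.73,0.01,2.7],[0.73,0.01,2.7],[0.73,0.01,2.7],[0.73,0.01,2.7],[0.73,0.01,2.7],[0,0,0],[0,0,0],[0,0,0],[0,0,0]],"spin":[-2.4,0,0,0,0,0,0,0,0,0],"claw":[1,1,1,1,1,1,1,-1,-1,-1]}'
python3 -m handwheel '{"delta_pos":[[0,0,0],[0,0,0],[0,0,0],[0,0,0],[0,0,0],[0,0,0],[0,0,0],[0,0,0],[0,0,0],[0,0,0]],"spin":[0,0,0,0,0,0,0,0,0,0],"claw":[-1,-1,-1,-1,-1,-1,-1,-1,-1,-1]}'
```

```text
t: 3.45
tool_pos: [483.0, 33.1, 120.0]
tool_rot: [0.0, 1.0, 0.021, 0.001]
ft_force: [-0.6, 0.0, 0.1]
opening: 51.4
gripper_force: 0.0
t: 4.28
tool_pos: [482.8, 33.7, 119.6]
tool_rot: [0.0, 1.0, 0.022, 0.001]
ft_force: [-4.6, 0.4, 12.9]
opening: 30.2
gripper_force: 58.2
```

```bash
python3 -m handwheel '{"delta_pos":[[-0.47,0,-0.88],[-0.47,0,-0.88],[-0.47,0,-0.88],[-0.47,0,-0.88],[-1.6,2.6,0],[-1.6,2.6,0],[-1.6,2.6,0],[-1.6,2.6,0],[-1.6,2.6,0],[0,0,0]],"spin":[0,0,0,0,0,0,0,0,0,0],"claw":[-1,-1,-1,-1,-1,-1,-1,-1,-1,-1]}'
python3 - <<'E'
from h import *
viewer.read_camera("wrist")
cv2.imwrite("pics/w2.png",viewer.read_camera("wrist"))
E
```

```text
t: 5.12
tool_pos: [387.4, -103.5, 154.3]
tool_rot: [0.001, 1.0, 0.02, 0.0]
ft_force: [0.1, -0.1, -0.1]
opening: 29.7
gripper_force: 59.4
```

View pics/w2.png

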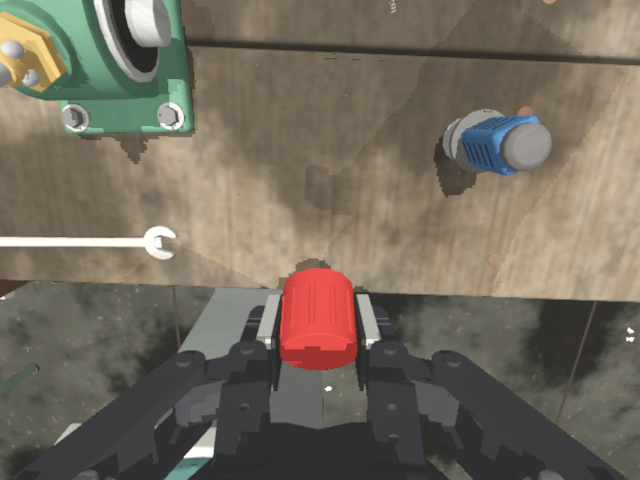

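```bash
python3 -m handwheel '{"delta_pos":[[0.5,0,2.4],[0.5,0,2.4],[0.5,0,2.4],[0,0,2.4],[0,0,2.2],[0,0,0.3],[0,0,0],[0,0,0],[0,0,0],[0,0,0]],"spin":[0,0,0,0,0,0,0,0,0,0],"claw":[-1,-1,-1,-1,-1,-1,-1,1,1,1]}'
python3 -m handwheel '{"delta_pos":[[0,0,0],[0,0,0],[0,0,0],[0,0,0],[0,0,-2],[0,0,-4],[0,0,-4],[0,0,-4],[0,0,-2],[0,0,0]],"spin":[0,0,0,0,0,0,0,0,0,0],"claw":[1,1,1,1,1,1,1,1,1,1]}'
python3 - <<'E'
from h import *
viewer.read_camera("wrist")
s=monitor.get_state(); P=(s["tool_pos"],s["tool_rot"]); 
cv2.imwrite("pics/w3.png",viewer.read_camera("wrist"))
for n in ["cap_center","coupler_grip"]:
    for b in spotter.recognise(n,"wrist")[:2]: print(n,np.round(b["box"]),round(b["score"],2))
E
```

```text
t: 6.05
tool_pos: [405.0, -99.9, 33.5]
tool_rot: [0.0, 1.0, 0.022, 0.001]
ft_force: [-0.3, 0.4, 0.2]
opening: 65.2
gripper_force: 0.0
t: 6.88
tool_pos: [406.1, -100.6, 196.6]
tool_rot: [0.001, 1.0, 0.021, 0.003]
ft_force: [0.8, -0.3, 0.7]
opening: 85.4
gripper_force: 0.0
cap_center [300. 189. 335. 229.] 0.57
coupler_grip [428. 137. 507. 192.] 0.61
```

View pics/w3.png

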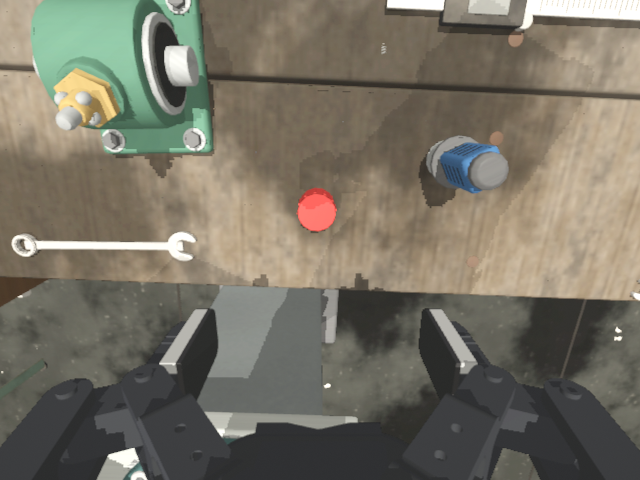

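```bash
python3 - <<'E'
from h import *
s=monitor.get_state(); P=(s["tool_pos"],s["tool_rot"]); print(s["joint_pos"][[0,5]])
print("tip",atz("wrist",68,118,119.8,P).round(1),"hex",atz("wrist",87,97,96,P).round(1),"coupler top",atz("wrist",488,170,88,P).round(1),"cap",atz("wrist",317,210,31,P).round(1))
C=[atz("wrist",*p,14,P).round(1) for p in [(213,152),(104,153),(202,5)]]; print(C)
E
python3 -m handwheel '{"delta_pos":[[0.97,3.47,0],[0.97,3.47,0],[0.97,3.47,0],[0.97,3.47,0],[0.97,3.47,0],[0,0,0],[0,0,0],[0,0,0],[0,0,0],[0,0,0]],"spin":[0,0,0,0,0,-7,-7,-7,-7,-7],"claw":[1,1,1,1,1,1,1,1,1,1]}'
python3 -m handwheel '{"delta_pos":[[0,0,0],[0,0,0],[0,0,0],[0,0,0],[0,0,0],[0,0,0],[0,0,0],[0,0,0],[0,0,0],[0,0,0]],"spin":[-7,-7,-7,-7,-7,-7,-7,-3.6,0,0],"claw":[1,1,1,1,1,1,1,1,1,1]}'
python3 - <<'E'
from h import *
s=monitor.get_state(); P=(s["tool_pos"],s["tool_rot"]); print(P,s["joint_pos"])
I=viewer.read_camera("wrist");cv2.imwrite("pics/w4.png",I)
b=spotter.recognise("coupler_grip","wrist")[0]["box"]; print(b)
x,y=int((b[0]+b[2])/2),int((b[1]+b[3])/2); x0,y0=max(0,x-80),max(0,y-80); print(x0,y0)
cv2.imwrite("pics/w4c.png",cv2.resize(I[y0:y0+160,x0:x0+160],None,fx=3.5,fy=3.5,interpolation=2))
E
```

```text
[-0.43824256  2.66052061]
tip [482.4  32.7 119.8] hex [493.7  35.9  96. ] coupler top [ 462.4 -201.7   88. ] cap [418.5 -96.9  31. ]
[array([459.2, -10.1,  14. ]), array([454.5,  79. ,  14. ]), array([562.6,  -7.4,  14. ])]
t: 7.92
tool_pos: [459.8, -270.8, 190.8]
tool_rot: [-0.001, 0.946, 0.324, -0.001]
ft_force: [-1.1, 0.0, -0.5]
opening: 85.6
gripper_force: 0.0
t: 8.75
tool_pos: [460.0, -270.8, 191.4]
tool_rot: [-0.001, 0.708, 0.707, -0.0]
ft_force: [1.1, -0.1, 0.2]
opening: 85.6
gripper_force: 0.0
(array([ 459.96239627, -270.83397912,  191.36490077]), array([-9.98947656e-04,  7.07635382e-01,  7.06577072e-01, -9.21934010e-05])) [-6.84882628e-01  3.05722587e-01 -1.57880254e-01  1.10919979e+00
  1.85267950e-05  8.87410358e-01]
[292.7, 121.7, 349.6, 179.0]
241 70
```

View pics/w4c.png

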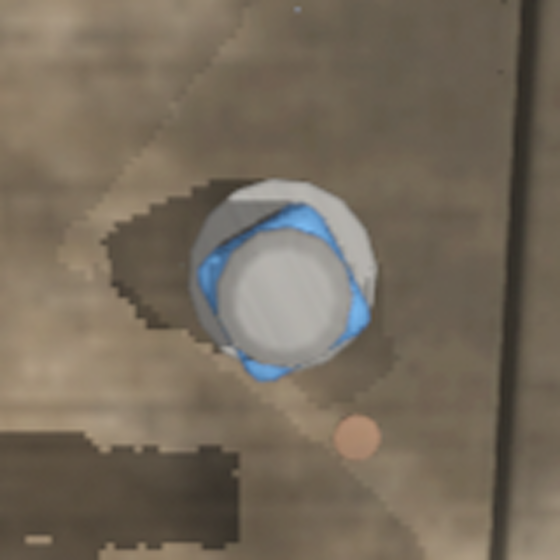

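Run:
```python
from h import *
s=monitor.get_state(); P=(s["tool_pos"],s["tool_rot"])
f=lambda p,z: atz("wrist",241+p[0]/3.5,70+p[1]/3.5,z,P)
print(f((285,297),88).round(1))
C=np.array([f(p,80)[:2] for p in [(305,205),(370,318),(265,380),(203,272)]]); print(C.mean(0).round(1))
for i in range(4):
    d=C[i]-C[i-1]; print(np.linalg.norm(d).round(1),np.degrees(np.arctan2(d[1],d[0])).round(1))
```

```text
[ 463.3 -206.9   88. ]
[ 463.6 -207.2]
21.7 32.2
23.1 -58.5
22.3 -149.6
22.5 119.9
```

```bash
python3 -m handwheel '{"delta_pos":[[3.25,0.15,0],[3.25,0.15,0],[0,0,0],[0,0,0],[0,0,0],[0,0,0],[0,0,0],[0,0,2.5],[0,0,3.5],[0,0,3.5]],"spin":[0,0,-6.2,-6.2,-6.2,-6.2,-6.2,0,0,0],"claw":[1,1,1,1,1,1,1,1,1,1]}'
python3 -m handwheel '{"delta_pos":[[0,0,2.5],[0,0,0.9],[0,0,0],[0,0,0],[0,0,0],[0,0,0],[0,0,0],[0,0,0],[0,0,0],[0,0,0]],"spin":[0,0,0,0,0,0,0,0,0,0],"claw":[1,1,1,-1,-1,-1,-1,-1,-1,-1]}'
python3 -m handwheel '{"delta_pos":[[0,0,0],[0,0,0],[0,0,0],[0,0,0],[0,0,0],[0,0,0],[0,0,0],[0,0,0],[0,0,0],[0,0,0]],"spin":[0,0,0,0,0,0,0,0,0,0],"claw":[-1,-1,-1,-1,-1,-1,-1,-1,-1,-1]}'
```

```text
t: 9.68
tool_pos: [463.6, -206.3, 96.8]
tool_rot: [0.001, 0.493, 0.87, -0.0]
ft_force: [1.4, -0.3, 0.8]
opening: 85.4
gripper_force: 0.0
t: 10.52
tool_pos: [463.7, -206.3, 64.2]
tool_rot: [0.001, 0.492, 0.871, -0.0]
ft_force: [0.2, 0.3, 7.9]
opening: 25.4
gripper_force: 62.6
t: 11.35
tool_pos: [463.7, -206.3, 64.2]
tool_rot: [0.001, 0.492, 0.871, -0.0]
ft_force: [-1.9, 0.7, 8.1]
opening: 25.4
gripper_force: 62.6
```

```bash
python3 -m handwheel '{"delta_pos":[[0,0,-2.5],[0,0,-2.5],[0,0,-0.2],[0,0,0],[3.23,1.26,0],[3.23,1.26,0],[3.23,1.26,0],[3.23,1.26,0],[3.23,1.26,0],[0,0,0]],"spin":[7.1,7.1,7.1,7.1,0,0,0,0,0,0],"claw":[-1,-1,-1,-1,-1,-1,-1,-1,-1,-1]}'
python3 - <<'E'
from h import *
viewer.read_camera("wrist"); s=monitor.get_state(); P=(s["tool_pos"],s["tool_rot"]); print(P[0],s["ft_force"],s["joint_pos"])
cv2.imwrite("pics/w5.png",viewer.read_camera("wrist"))
print(proj("wrist",[519,-13.4,50],P),proj("wrist",[519,-13.4,64],P))
E
```

```text
t: 12.18
tool_pos: [519.7, -37.2, 115.6]
tool_rot: [-0.0, 0.689, 0.725, 0.001]
ft_force: [-0.6, -0.5, -1.0]
opening: 25.2
gripper_force: 61.5
[519.17860658 -39.25599233 115.53782441] [ 0.15229018  0.18846684 -2.35534468] [-2.32260925e-01  3.38287185e-01 -3.31608922e-01  9.00881119e-01
  3.86161849e-04  1.28822688e+00]
[318.97857773 232.33917056] [319.07901797 240.42039604]
```

View pics/w5.png

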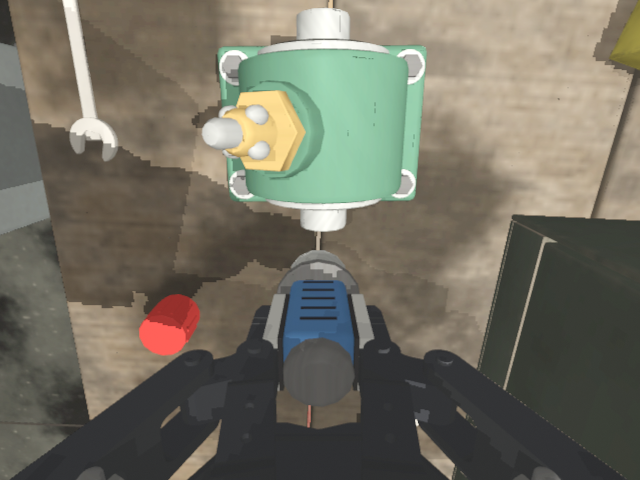

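```bash
python3 -m handwheel '{"delta_pos":[[0.4,0,0],[0.4,0,0],[0.3,0,0],[0.3,0,0],[0.3,0,0],[0.3,0,0],[0,0,0],[0,0,0],[0,0,0],[0,0,0]],"spin":[0,0,0,0,0,0,0,0,0,0],"claw":[-1,-1,-1,-1,-1,-1,-1,-1,-1,-1]}'
python3 -m handwheel '{"delta_pos":[[0.3,0,0],[0.3,0,0],[0.3,0,0],[0.2,0,0],[0,0,0],[0,0,0],[0,0,0],[0,0,0],[0,0,0],[0,0,0]],"spin":[0,0,0,0,0,0,0,0,0,0],"claw":[-1,-1,-1,-1,-1,-1,-1,-1,-1,-1]}'
```

```text
t: 13.12
tool_pos: [518.0, -22.8, 115.8]
tool_rot: [0.001, 0.691, 0.723, -0.001]
ft_force: [-0.8, -6.5, 0.9]
opening: 25.4
gripper_force: 61.6
t: 13.95
tool_pos: [517.7, -12.1, 116.1]
tool_rot: [0.001, 0.691, 0.723, -0.001]
ft_force: [-1.4, -8.9, 4.9]
opening: 25.2
gripper_force: 61.4
```

```bash
python3 -m handwheel '{"delta_pos":[[0.3,0,0],[0.3,0,0],[0,0,0],[0,0,0],[0,0,0],[0,0,0],[0,0,0],[0,0,0],[0,0,0],[0,0,0]],"spin":[0,0,0,0,0,0,0,0,0,0],"claw":[-1,-1,-1,-1,-1,-1,-1,-1,-1,-1]}'
python3 - <<'E'
from h import *
from scipy.optimize import brentq
s=monitor.get_state(); P=(s["tool_pos"],s["tool_rot"]); p=P[0]
I=viewer.read_camera("wrist");cv2.imwrite("pics/w6.png",I[150:480,120:520])
d=-13.4-p[1]
f=lambda th:(lambda q:-q*np.sin(th)+16.5*np.cos(th)-d)((p[2]-3-64-16.5*np.sin(th))/np.cos(th))
print(p,s["ft_force"],np.degrees(brentq(f,-.2,1)))
E
```

```text
t: 14.78
tool_pos: [517.4, -6.1, 115.9]
tool_rot: [0.001, 0.691, 0.723, -0.001]
ft_force: [-1.1, -7.9, 2.4]
opening: 25.5
gripper_force: 60.7
[517.36965294  -6.14497392 115.9233565 ] [-1.10642309 -7.87385939  2.40889862] 27.923402789622
```

View pics/w6.png

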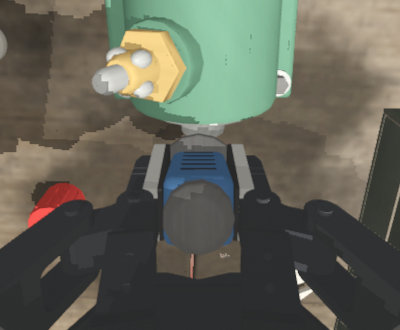

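```bash
python3 - <<'E'
from h import *
s=monitor.get_state(); P=(s["tool_pos"],s["tool_rot"])
A=Ro.from_quat(np.roll(P[1],-1)).as_matrix()
piv=P[0]+A@[0,0,3.]
for th in (20,25,28,31,35):
    t=np.radians(th); ax=A@[np.sin(t),0,-np.cos(t)]
    print(th,proj("wrist",piv+ax*27,P).round(1), proj("wrist",piv+ax*19,P).round(1))
I=cv2.imread("pics/w5.png"); cv2.imwrite("pics/w5c.png",cv2.resize(I[70:190,190:330],None,fx=5,fy=5,interpolation=2))
E
python3 -m handwheel '{"delta_pos":[[-1,0,0],[-3,0,0],[-2,0,-3],[0,0,-4],[0,0,-2],[0,0,0],[0,0,0],[0,0,0],[0,0,0],[0,0,0]],"spin":[0,0,0,-7,-7,-7,-7,-7,-7,-7],"claw":[-1,-1,-1,-1,-1,-1,-1,-1,-1,-1]}'
python3 -m handwheel '{"delta_pos":[[0,0,0],[0,0,0],[0,0,0],[0,0,0],[0,0,0],[0,0,0],[0,0,0],[0,0,0],[0,0,0],[0,0,0]],"spin":[-7,-7,-7,-7,-7,-6.1,0,0,0,0],"claw":[-1,-1,-1,-1,-1,-1,-1,-1,-1,-1]}'
```

```text
20 [316.4 360.4] [316.5 353.2]
25 [316.4 353. ] [316.5 348.4]
28 [316.4 348.5] [316.5 345.4]
31 [316.5 344.1] [316.5 342.5]
35 [316.5 338.1] [316.5 338.6]
t: 15.67
tool_pos: [519.6, -65.2, 205.4]
tool_rot: [-0.0, 0.326, 0.945, 0.0]
ft_force: [-0.1, -0.1, -1.6]
opening: 25.5
gripper_force: 60.3
t: 16.5
tool_pos: [519.8, -64.9, 205.5]
tool_rot: [-0.0, -0.023, 1.0, 0.0]
ft_force: [-0.2, 0.2, -1.1]
opening: 25.3
gripper_force: 60.3
```

View pics/w5c.png

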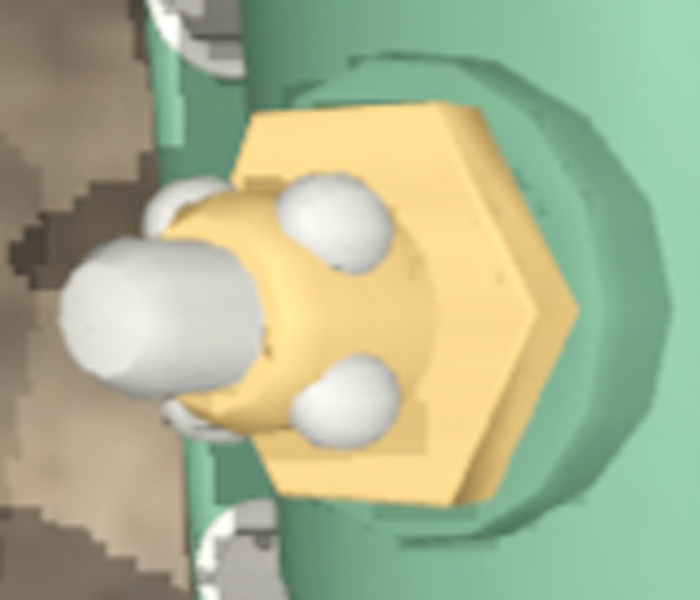

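Run:
```python
from h import *
P=(np.array([519.18,-39.26,115.54]),np.array([0,.689,.725,.001])/np.linalg.norm([.689,.725]))
A=Ro.from_quat(np.roll(P[1],-1)).as_matrix(); piv=P[0]+A@[0,0,3.]
print("th0 pred top",[proj("wrist",piv+A@[dx,0,-27.],P).round(1) for dx in (0,-5,-10)])
print("hex",atz("wrist",261.3,130.6,96,P).round(1),"tip",atz("wrist",211,133.6,119.8,P).round(1))
C=[atz("wrist",190+u/5,70+v/5,z,P).round(1) for u,v,z in [(535,315,96-16.5*np.sin(.49)*-1),(255,113,91),(280,493,91)]];print(C)
s=monitor.get_state(); p=s["tool_pos"]; print(p)
I=viewer.read_camera("scene"); o=spotter.outline_of("coupler_grip","scene"); print([(k["box"],round(k["score"],2)) for k in o])
u,v=proj("scene",p).astype(int);print(u,v)
J=viewer.read_camera("wrist"); cv2.imwrite("pics/w7.png",J)
a=cv2.resize(I[v-60:v+60,u-60:u+60],(480,480),interpolation=2); b=J[150:470,180:460]; b=cv2.resize(b,(420,480))[:, :310]
o=spotter.outline_of("coupler_grip","wrist"); print([(k["box"],round(k["score"],2)) for k in o])
cv2.imwrite("pics/c8.png",np.hstack([a,b]))
```

```text
th0 pred top [array([314.2, 382.9]), array([314.2, 395.2]), array([314.3, 407.2])]
hex [495.2  37.8  96. ] tip [483.1  36.8 119.8]
[array([509. ,  37.9, 103.8]), array([486.8,  51. ,  91. ]), array([488.3,  22.8,  91. ])]
[519.75916026 -64.93691233 205.4863193 ]
[([156.3, 287.2, 207.9, 342.7], 0.17)]
362 184
[([285.3, 284.1, 356.7, 406.3], 0.91)]
```

View pics/c8.png

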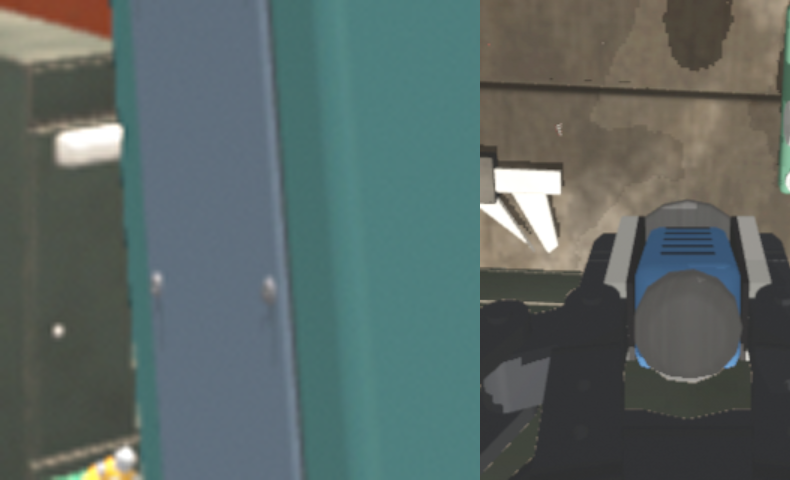

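Run:
```python
from h import *
for f in ("w5","w7"):
    I=cv2.imread(f"pics/{f}.png"); print(f)
    for c in (319,):
        for r0 in range(236,420,2): print(r0,I[r0,c].tolist(),end=" ")
    print()
print(viewer.camera_model("wrist")["mtx"])
```

```text
w5
236 [154, 174, 188] 238 [136, 155, 168] 240 [128, 144, 156] 242 [126, 143, 155] 244 [127, 143, 155] 246 [124, 141, 152] 248 [124, 141, 154] 250 [138, 146, 149] 252 [138, 143, 143] 254 [123, 128, 128] 256 [127, 131, 131] 258 [124, 128, 128] 260 [84, 88, 89] 262 [145, 149, 151] 264 [171, 175, 177] 266 [169, 174, 175] 268 [169, 174, 176] 270 [109, 112, 114] 272 [109, 112, 114] 274 [109, 112, 114] 276 [109, 112, 114] 278 [108, 111, 114] 280 [113, 94, 80] 282 [58, 49, 43] 284 [127, 92, 61] 286 [125, 92, 61] 288 [97, 73, 53] 290 [60, 51, 46] 292 [125, 90, 61] 294 [125, 91, 61] 296 [110, 83, 58] 298 [40, 38, 39] 300 [122, 91, 60] 302 [128, 94, 61] 304 [128, 94, 62] 306 [88, 66, 49] 308 [58, 49, 43] 310 [128, 93, 61] 312 [128, 93, 60] 314 [128, 94, 61] 316 [101, 76, 54] 318 [38, 36, 37] 320 [119, 88, 59] 322 [128, 94, 62] 324 [128, 94, 62] 326 [128, 94, 62] 328 [127, 94, 62] 330 [129, 94, 62] 332 [132, 96, 62] 334 [123, 90, 60] 336 [126, 92, 59] 338 [84, 81, 76] 340 [76, 78, 79] 342 [75, 77, 79] 344 [75, 78, 79] 346 [77, 80, 81] 348 [81, 83, 84] 350 [84, 86, 88] 352 [85, 87, 88] 354 [85, 
[... 1641 characters left out ...]
, 98] 354 [95, 97, 98] 356 [95, 97, 98] 358 [94, 97, 98] 360 [93, 97, 98] 362 [93, 96, 98] 364 [93, 97, 98] 366 [93, 96, 98] 368 [93, 96, 97] 370 [93, 96, 97] 372 [93, 95, 96] 374 [93, 96, 96] 376 [93, 95, 96] 378 [93, 96, 96] 380 [91, 96, 96] 382 [91, 96, 96] 384 [91, 94, 96] 386 [91, 94, 96] 388 [90, 94, 96] 390 [91, 94, 96] 392 [91, 94, 96] 394 [91, 94, 96] 396 [91, 94, 96] 398 [89, 92, 94] 400 [87, 91, 92] 402 [142, 146, 149] 404 [146, 157, 164] 406 [59, 66, 63] 408 [58, 66, 63] 410 [58, 65, 62] 412 [59, 67, 62] 414 [58, 67, 63] 416 [58, 67, 63] 418 [59, 67, 63] 
[[353.50881924   0.         318.01688686]
 [  0.         353.50881924 240.772577  ]
 [  0.           0.           1.        ]]
```

```bash
cat > fit.py <<'E'
from h import *
from scipy.optimize import least_squares
P=(np.zeros(3),np.array([1.,0,0,0]))
def rows(dx,dz,th,rd):
    o=[]
    for a,s in [(21,-30),(21,-25),(13,-25),(13,24),(-rd,32)]:
        # tool z down; axis up = -z tilted to +x
        X=np.array([dx,0,dz])+s*np.array([np.sin(th),0,-np.cos(th)])+a*np.array([np.cos(th),0,np.sin(th)])
        o.append(proj("wrist",X,P)[1])
    return np.array(o)
w5=np.array([261,269.5,280,337,405]); w7=np.array([283.5,289,301.5,329.5,401.5])
f=lambda p:np.r_[rows(p[0],p[1],0,p[5])-w5,rows(p[2],p[3],p[4],p[5])-w7]
s=least_squares(f,[0,8,0,8,.4,12]); x=s.x
print("w5 dx,dz",x[:2].round(1),"w7 dx,dz,deg",x[2:4].round(1),np.degrees(x[4]).round(1),"rd",x[5].round(1)); print(s.fun.round(1))
c=x[2:4]; t=x[4]; print("mouth rel TCP",c[0]-56*np.sin(t),c[1]+56*np.cos(t))
E
python3 fit.py
```

```text
w5 dx,dz [-8.5 19.6] w7 dx,dz,deg [-14.9  20.7] 15.6 rd 11.7
[ 1.9 -2.8  1.2 -0.3  0.1  1.7 -2.1  0.3  0.2 -0.1]
mouth rel TCP -30.029668060360816 74.61171646766212
```

Run:
```python
from h import *
P=(np.zeros(3),np.array([1.,0,0,0]))
for dx in (0,):
  for th in (0,15,20,28):
    t=np.radians(th); print(th,[ (a,s,proj("wrist",np.array([dx,0,8.2])+np.array([0,0,0])+ (s-5)*np.array([np.sin(t),0,-np.cos(t)])+a*np.array([np.cos(t),0,np.sin(t)])+np.array([0,0,-5]),P)[1].round(1)) for a,s in [(21,-30),(21,-25),(13,-25),(13,24),(12.3,24),(12.3,32),(-12.3,32),(12.3,29)]])
```

```text
0 [(21, -30, np.float64(255.4)), (21, -25, np.float64(259.3)), (13, -25, np.float64(275.2)), (13, 24, np.float64(334.5)), (12.3, 24, np.float64(336.3)), (12.3, 32, np.float64(350.7)), (-12.3, 32, np.float64(412.1)), (12.3, 29, np.float64(345.1))]
15 [(21, -30, np.float64(270.8)), (21, -25, np.float64(272.3)), (13, -25, np.float64(288.7)), (13, 24, np.float64(316.7)), (12.3, 24, np.float64(318.7)), (12.3, 32, np.float64(325.6)), (-12.3, 32, np.float64(399.5)), (12.3, 29, np.float64(322.9))]
20 [(21, -30, np.float64(276.5)), (21, -25, np.float64(277.3)), (13, -25, np.float64(293.7)), (13, 24, np.float64(311.2)), (12.3, 24, np.float64(313.2)), (12.3, 32, np.float64(317.6)), (-12.3, 32, np.float64(393.9)), (12.3, 29, np.float64(315.9))]
28 [(21, -30, np.float64(286.1)), (21, -25, np.float64(285.7)), (13, -25, np.float64(302.1)), (13, 24, np.float64(303.1)), (12.3, 24, np.float64(305.1)), (12.3, 32, np.float64(305.4)), (-12.3, 32, np.float64(383.5)), (12.3, 29, np.float64(305.3))]
```

```bash
python3 -m handwheel '{"delta_pos":[[2,3.4,0],[2,3.4,0],[2,3.4,0],[0,0,0.8],[0,0,0.8],[0,0,0],[0,0,0],[0,0,0],[0,0,0],[0,0,0]],"spin":[0,0,0,0,0,0,0,0,0,0],"claw":[-1,-1,-1,-1,-1,-1,-1,-1,-1,-1]}'
python3 - <<'E'
from h import *
s=monitor.get_state(); p=s["tool_pos"];print(p,s["ft_force"])
for c in ("wrist","top","scene"):
    I=viewer.read_camera(c)
    for n in ("coupler_grip","plunger","bearing_housing"): print(c,n,[(np.round(k["box"]).tolist(),round(k["score"],2)) for k in spotter.recognise(n,c)[:2]])
    cv2.imwrite(f"pics/pre_{c}.png",I)
I=cv2.imread("pics/pre_wrist.png")
print([ (r,I[r,319].tolist()) for r in range(270,340,3)])
E
```

```text
t: 17.53
tool_pos: [455.4, 33.7, 189.6]
tool_rot: [0.0, -0.024, 1.0, -0.0]
ft_force: [-0.0, -0.2, -1.3]
opening: 25.1
gripper_force: 60.6
[455.39318502  33.66945411 189.58816731] [-0.00713585 -0.19182782 -1.25924829]
wrist coupler_grip [([282.0, 284.0, 354.0, 404.0], 0.82)]
wrist plunger []
wrist bearing_housing [([261.0, 221.0, 384.0, 313.0], 0.95)]
top coupler_grip []
top plunger []
top bearing_housing []
scene coupler_grip [([327.0, 207.0, 345.0, 240.0], 0.81)]
scene plunger []
scene bearing_housing [([290.0, 236.0, 346.0, 294.0], 0.56)]
[(270, [81, 100, 70]), (273, [81, 101, 70]), (276, [82, 102, 72]), (279, [83, 103, 72]), (282, [81, 98, 73]), (285, [112, 116, 116]), (288, [123, 126, 127]), (291, [93, 94, 96]), (294, [93, 95, 95]), (297, [92, 95, 95]), (300, [91, 94, 95]), (303, [105, 78, 52]), (306, [99, 73, 49]), (309, [62, 51, 43]), (312, [114, 83, 55]), (315, [105, 79, 54]), (318, [59, 48, 39]), (321, [114, 83, 55]), (324, [113, 83, 56]), (327, [122, 88, 59]), (330, [81, 77, 74]), (333, [77, 79, 80]), (336, [89, 92, 93]), (339, [83, 86, 87])]
```

Run:
```python
from h import *
I=viewer.read_camera("scene"); p=monitor.get_state()["tool_pos"]
m=spotter.outline_of("coupler_grip","scene")[0]["region"]
ys,xs=np.nonzero(m); print(len(xs))
J=I.astype(int); 
for y in range(200,262):
    s=""
    for x in range(315,362):
        b,g,r_=J[y,x]
        if b>g+25 and b>r_+30: ch="B"
        elif r_>150 and r_-b>60 and g>100: ch="Y"
        elif g>r_+20 and g>b+10: ch="g"
        elif min(b,g,r_)>150: ch="W"
        elif max(b,g,r_)<60: ch="#"
        elif max(b,g,r_)-min(b,g,r_)<15: ch="-"
        else: ch="."
        s+=ch if not m[y,x] else (ch if ch in "BYW" else "c")
    print(y,s)
A=np.array([-np.cos(np.radians(2.6)),-np.sin(np.radians(2.6)),0])
for th in (10,16,22,28):
    t=np.radians(th); ax=A*np.sin(t)+np.array([0,0,1])*np.cos(t); piv=p+A*-5-[0,0,3.2]
    print(th,[proj("scene",piv+k*ax).round(1).tolist() for k in (27,0,-61)])
S=np.array([493.7,34.8,96]); n=np.array([-.469,-.021,.883])
print([proj("scene",S+k*n).round(1).tolist() for k in (0,27)])
```

```text
258
200 ----------------------------...................
201 ----------------------------...................
202 ---------------------------....................
203 ---------------------------B...................
204 -----------------------WWW.B...................
205 -W---------------------WWW.BB............-W-...
206 .WW--------------------WWW.BB............-WW...
207 -W.--------------------WWW.BB...........---W-..
208 -----------------------WWW.BB............----..
209 -----------------------WWW.BB...........-----..
210 -----------------------WWW.BB............----..
211 ---------------.-------WWW.BB............---...
212 --------------..-------WWW.BB..................
213 ---------------.-------WWW.BB..................
214 ---------------.-------WWW.BB..................
215 -----------------------WWW.BB..................
216 ----------------.------WWW.BB..................
217 ----------------B.-----WWW.BB..................
218 --------------WWB.-----WWW.BB..................
219 -------------WWWcc---WWWWW.BB..................
220 -------------WWWWccc.WWWW-BBB..................
221 
[... 1668 characters left out ...]
ggggggggggg....ggggggggg...................
254 gggggggggggggggggggggggggggg...................
255 Wggggggggggggggggggggggggggg...................
256 Wgggggggggggggggggggggggggggg..................
257 WWggggggggggggggggggggggggggg..................
258 WWWgggggggggggggggggggggggggg..................
259 WWWgggggggggggggggggggggggggg..................
260 WWWgggggggggggggggggggggggggg..................
261 -WWWggggggggggggggggggggggggg..................
10 [[343.8, 196.9], [341.9, 209.3], [338.0, 235.8]]
16 [[344.7, 197.6], [341.9, 209.3], [336.1, 234.2]]
22 [[345.5, 198.4], [341.9, 209.3], [334.3, 232.3]]
28 [[346.4, 199.4], [341.9, 209.3], [332.5, 230.2]]
[[331.2, 245.5], [335.2, 236.9]]
```

```bash
python3 -m handwheel '{"delta_pos":[[-0.19,0.03,0.35],[-0.19,0.03,0.35],[-0.19,0.02,0.35],[0,0,0],[0,0,0],[0,0,0],[0,0,0],[0,0,0],[0,0,0],[0,0,0]],"spin":[0,0,0,0,0,0,0,0,0,0],"claw":[-1,-1,-1,-1,-1,-1,-1,-1,-1,-1]}'
cat > asc.py <<'E'
from h import *
I=viewer.read_camera("scene"); s=monitor.get_state(); print(s["t"],s["tool_pos"].round(1),s["ft_force"].round(1),s["wrist_torque"].round(2))
J=I.astype(int)
for y in range(212,256):
    t=""
    for x in range(315,350):
        b,g,r_=J[y,x]
        t+= "B" if b>g+25 and b>r_+30 else "Y" if r_>150 and r_-b>60 and g>100 else "g" if g>r_+20 and g>b+10 else "W" if min(b,g,r_)>150 else "#" if max(b,g,r_)<60 else "-"
    print(y,t)
E
python3 asc.py
```

```text
t: 19.07
tool_pos: [460.6, 35.2, 179.1]
tool_rot: [0.0, -0.024, 1.0, -0.0]
ft_force: [-0.6, 0.0, -2.3]
opening: 25.4
gripper_force: 60.6
19.1167 [460.6  35.3 179. ] [-0.1  0.4 -1.7] [-0.01  0.05 -0.01]
212 ---------------------WWW-BBB-------
213 ---------------------WWW-BB--------
214 ---------------------WWW-BB--------
215 ---------------------WWW-BBB-------
216 ---------------------WWW-BBB-------
217 ---------------------WWW-BBB-------
218 ---------------------WWWBBBB-------
219 ---------------------WWWBBBB-------
220 ---------------------WWW-BBB-------
221 ---------------------WWWBBBB-------
222 ------------WW------WWWW-BBB-------
223 -----------WWW--WWWWWWWW-BBB-------
224 -----------WWWW---WWWWW-BBBB-------
225 ------------WWWW----WWBBBBBB-------
226 -------------WWW--BBBBBBBBBB-------
227 --------------WWW-BBBBBBBBB--------
228 ---------------WWW-BBBBB-----------
229 -----------------------------------
230 ------------WW---------------------
231 ------------WWWW-------------------
232 ------------WWWWWW-----------------
233 -----------WWWWWWWWWWWWWWWW--------
234 -----------WWW
[... 161 characters left out ...]
WWWWWWWWWWW---------
239 ------------WWWWWWWWWWWWW----------
240 ----------YWW-YWWWWWWWWW-----------
241 -------g-YYYWYYY-WWWWW-------------
242 ----ggggYYYYWYYYYYYY---------------
243 ggggggggYYYYYYYYYYYY---------------
244 gggggggYYYYYYYYWWYYYWWg------------
245 gggggggYYYYYYYWWWYYYYYgg-----------
246 gggggggYYYYYYY-W-YYYYY-g-----------
247 ggggggg-YYYYYYYYYYYYYYYggWWW-------
248 ggggggggYYYYYYYYYYYYYYgggW---------
249 gggggggggYYYYYYYYYYYY-gggg---------
250 ggggggggg-YYYYYYYYYY-ggggg---------
251 gggggggggg-YYYYYYYYYggggggg--------
252 ggggggggggg--YYYYYY-gggggggW-------
253 ggggggggggggggg----ggggggggg-------
254 gggggggggggggggggggggggggggg-------
255 Wggggggggggggggggggggggggggg-------
```

```bash
python3 -m handwheel '{"delta_pos":[[-0.13,0,0.24],[-0.13,0,0.24],[-0.13,0,0.24],[0,0,0],[0,0,0],[0,0,0],[0,0,0],[0,0,0],[0,0,0],[0,0,0]],"spin":[0,0,0,0,0,0,0,0,0,0],"claw":[-1,-1,-1,-1,-1,-1,-1,-1,-1,-1]}'
python3 asc.py | sed -n '1p;20,45p'
```

```text
t: 19.95
tool_pos: [464.5, 35.4, 171.8]
tool_rot: [0.0, -0.024, 1.0, -0.0]
ft_force: [0.2, -0.6, -2.1]
opening: 25.2
gripper_force: 60.6
20.0 [464.5  35.5 171.8] [-0.2 -0.2 -1.4] [0.03 0.02 0.  ]
230 -------------WWW-BBBBBBBBB---------
231 ---------------W--BBBB-------------
232 -----------------------------------
233 ------------W----------------------
234 -----------WWWW--------------------
235 ----------WWWWWWWWW----------------
236 ----------WWWWWWWWWWWWWWWW---------
237 ----------WWWWWWWWWWWWWWWW---------
238 ----------WWWWWWWWWWWWWWW----------
239 ----------WWWWWWWWWWWWWWW----------
240 ---------YYWWWWWWWWWWWWWW----------
241 -------g-YYYWWWWWWWWWWWW-----------
242 ----ggggYYYYWWWWWWWWWWWW-----------
243 ggggggggYYYYYY-WWWWWWWW------------
244 gggggggYYYYYYY-WW---WWg------------
245 gggggggYYYYYYYWWWYY---gg-----------
246 gggggggYYYYYYY-W-YYYYYgg-----------
247 ggggggg-YYYYYYY-YYYYYYgggWWW-------
248 ggggggggYYYYYYYYYYYYYYgggWW--------
249 gggggggggYYYYYYYYYYYY-gggg---------
250 ggggggggg-YYYYYYYYYY-ggggg---------
251 gggggggggg-YYYYYYYYYggggggg--------
252 ggggggggggg--YYYYYY-gggggggW-------
253 ggggggggggggggg----ggggggggg-------
254 gggggggggggggggggggggggggggg-------
255 Wgggggggggggggggggggggggggggg------
```

```bash
python3 -m handwheel '{"delta_pos":[[-0.09,0,0.18],[-0.05,0,0.09],[0,0,0],[0,0,0],[0,0,0],[0,0,0],[0,0,0],[0,0,0],[0,0,0],[0,0,0]],"spin":[0,0,0,0,0,0,0,0,0,0],"claw":[-1,-1,-1,-1,-1,-1,-1,-1,-1,-1]}'
```

```text
t: 20.83
tool_pos: [465.9, 35.5, 169.1]
tool_rot: [0.0, -0.024, 1.0, -0.0]
ft_force: [-0.4, 0.0, -1.5]
opening: 25.4
gripper_force: 60.7
```

```bash
python3 -m handwheel '{"delta_pos":[[-0.05,0,0.1],[0.3,0,0.1],[0.3,0,0.12],[0.3,0,0.13],[0,0,0],[0,0,0],[0,0,0],[0,0,0],[0,0,0],[0,0,0]],"spin":[0,0,0,0,0,0,0,0,0,0],"claw":[-1,-1,-1,-1,-1,-1,-1,-1,-1,-1]}'
python3 asc.py | sed -n '1p;14,45p'
cat > wr.py <<'E'
from h import *
I=viewer.read_camera("wrist")
c=I[250:420,314:325].mean(1); blue=(c[:,0]>c[:,2]+25); g=np.nonzero(blue)[0]+250
print("blue face rows",g.min(),g.max(), "collar edge grad",(np.abs(np.diff(c.sum(1)))>25).nonzero()[0][:8]+250, "disc back", [int(x)+380 for x in np.nonzero(np.abs(np.diff(I[380:415,314:325].mean(1).sum(1)))>25)[0]])
E
python3 wr.py
```

```text
t: 21.67
tool_pos: [458.4, 35.2, 165.3]
tool_rot: [0.001, -0.024, 1.0, 0.0]
ft_force: [2.6, 2.5, 7.6]
opening: 25.2
gripper_force: 61.6
21.7167 [458.4  35.2 165.3] [2.6 3.2 7.7] [ 0.63 -0.97 -0.  ]
224 ---------------------WWW-BBB-------
225 ---------------------WWW-BBB-------
226 ------------WW-------WWW-BBB-------
227 ------------WW-------WWW-BBB-------
228 -----------WWW-------WWW-BBB-------
229 -----------WWW-------WWW-BBB-------
230 -----------WWWW----WWWWW-BBB-------
231 ------------WWW----WWWWW-BBB-------
232 -------------WWW-BBB--BBBBBB-------
233 --------------WWW-BBBBBBBBB--------
234 ---------------WWW-BBBBB-----------
235 -----------WW----------------------
236 -----------WWW---------------------
237 -----------WWWW--------------------
238 -----------WWWWWWWW----------------
239 ----------WWWWWWWWWWWW---W---------
240 ----------WWWWWWWWWWWWWWWW---------
241 -------ggYWWWWWWWWWWWWWWWW---------
242 ----ggggYYYYWWWWWWWWWWWWW----------
243 ggggggggYYYYWWWWWWWWWWWWW----------
244 gggggggYYYYYYWWWWWWWWWWW-----------
245 gggggggYYYYYYYWWWWWWWWWW-----------
246 gggggggYYYYYYY-WWWWWWWWg-----------
247 ggggggg-YYYYYYYYYYYYYYgggWWW-------
248 ggggggggYYYYYYYYYYYYYYgggW---------
249 gggggggggYYYYYYYYYYYY-gggg---------
250 ggggggggg-YYYYYYYYYY-ggggg---------
251 gggggggggg-YYYYYYYYYggggggg--------
252 ggggggggggg--YYYYYY-gggggggW-------
253 ggggggggggggggg----ggggggggg-------
254 gggggggggggggggggggggggggggg-------
255 Wggggggggggggggggggggggggggg-------
blue face rows 307 327 collar edge grad [305 308 309 310 311 312 314 315] disc back [401, 402, 403]
```

```bash
python3 -m handwheel '{"delta_pos":[[0.25,0.03,0.1],[0.25,0.03,0.11],[0.25,0,0.12],[0.25,0,0.13],[0,0,0],[0,0,0],[0,0,0],[0,0,0],[0,0,0],[0,0,0]],"spin":[0,0,0,0,0,0,0,0,0,0],"claw":[-1,-1,-1,-1,-1,-1,-1,-1,-1,-1]}'
python3 asc.py | sed -n '1p;14,45p'
python3 wr.py
```

```text
t: 22.6
tool_pos: [448.3, 35.1, 160.5]
tool_rot: [0.001, -0.024, 1.0, -0.0]
ft_force: [4.9, -0.6, 6.7]
opening: 25.4
gripper_force: 61.2
22.65 [448.3  35.1 160.5] [5.1 0.6 6.7] [ 0.08 -1.42 -0.05]
224 ------------------------WWW--------
225 ------------------------WWW--------
226 ------------------------WWW--------
227 --------------WWB-------WWW--------
228 --------------WWB-------WWW--------
229 -------------WWWB-------WWW-B------
230 -------------WWW--------WWW-B------
231 -------------WWW--------WWW-B------
232 -------------WWWW-------WWW-B------
233 --------------WWW-------WWW-B------
234 --------------WWW---WWWWWWW-B------
235 ----------------WW--BBWWWWW--------
236 ------------WW---W--BBB------------
237 -----------WWW-------BBB-----------
238 -----------WWWWW-------------------
239 -----------WWWWWW------------------
240 ----------YWWWWWWW-----------------
241 -------g-YYWWWWWWWWWW--------------
242 ----ggggYYYWWWWWWWWWWWWWWW---------
243 ggggggggYYYYWWWWWWWWWWWWWW---------
244 gggggggYYYYYYWWWWWWWWWWWWW---------
245 gggggggYYYYYY-WWWWWWWWWWWW---------
246 gggggggYYYYYYY-WWWWWWWWWWW---------
247 ggggggg-YYYYYYY--WWWWWgg-WWW-------
248 ggggggggYYYYYYYYYYYYY-gggW---------
249 gggggggggYYYYYYYYYYYYggggg---------
250 ggggggggggYYYYYYYYYY-ggggg---------
251 gggggggggg-YYYYYYYYYggggggg--------
252 gggggggggggg-YYYYYY-gggggggW-------
253 ggggggggggggggg----ggggggggg-------
254 gggggggggggggggggggggggggggg-------
255 Wggggggggggggggggggggggggggg-------
blue face rows 319 322 collar edge grad [314 315 316 318 319 397 398 399] disc back [397, 398, 399]
```

Run:
```python
from h import *
y=np.radians(2.7); X=np.array([np.cos(y),np.sin(y),0]); Y=np.array([-np.sin(y),np.cos(y),0]); Z=np.array([0,0,1.])
def circ(c,th,rad):
    t=np.radians(th); n=-X*np.sin(t)+Z*np.cos(t); e=X*np.cos(t)+Z*np.sin(t)
    return np.array([proj("scene",c+rad*(np.cos(a)*e+np.sin(a)*Y)) for a in np.linspace(0,6.28,72)]),n
S=np.array([493.7,34.8,96])
h=[proj("scene",S+16.5*(np.cos(a)*(X*.883+Z*.469)+np.sin(a)*Y)) for a in np.radians(np.arange(0,360,60))]
print("hex corners pred",np.round(h,1).tolist())
for k in (6,9,12,15):
    n=-X*.469+Z*.883; C,_=circ(S+k*n,27,16.5); D,_=circ(S+(k+26)*n,27,21)
    print(k,"mouth",C.min(0).round(1),C.max(0).round(1),"collar",D.min(0).round(1),D.max(0).round(1))
p=monitor.get_state()["tool_pos"]
for t in (24,28):
  for dx in (-5,-7,-9):
    t_=np.radians(t); n=-X*np.sin(t_)+Z*np.cos(t_); m=p-[0,0,3.2]-X*dx-61*n; print(t,dx,"mouth world",m.round(1),"in seat",[(m-S)@v for v in (X*.883+Z*.469,Y,-X*.469+Z*.883)])
```

```text
hex corners pred [[327.0, 239.9], [323.7, 244.3], [327.9, 250.0], [335.5, 251.2], [338.7, 246.7], [334.4, 241.1]]
6 mouth [324.5 237.8] [339.6 249.6] collar [326.1 227.9] [345.7 242.9]
9 mouth [324.9 236.9] [340.1 248.6] collar [326.5 226.9] [346.2 241.9]
12 mouth [325.3 235.9] [340.5 247.7] collar [326.9 225.9] [346.6 240.9]
15 mouth [325.7 234.9] [341.  246.7] collar [327.4 224.9] [347.1 240. ]
24 -5 mouth world [478.   36.5 101.6] in seat [np.float64(-11.107513721835598), np.float64(2.427832099237527), np.float64(12.243201796728448)]
24 -7 mouth world [480.   36.6 101.6] in seat [np.float64(-9.34151372183559), np.float64(2.4278320992375244), np.float64(11.305201796728443)]
24 -9 mouth world [482.   36.7 101.6] in seat [np.float64(-7.57551372183558), np.float64(2.4278320992375284), np.float64(10.367201796728438)]
28 -5 mouth world [481.9  36.7 103.5] in seat [np.float64(-6.853048427894866), np.float64(2.427832099237527), np.float64(12.096511269585491)]
28 -7 mouth world [483.9  36.8 103.5] in seat [np.float64(-5.087048427894857), np.float64(2.427832099237524), np.float64(11.158511269585485)]
28 -9 mouth world [485.9  36.9 103.5] in seat [np.float64(-3.321048427894847), np.float64(2.427832099237528), np.float64(10.220511269585481)]
```

```bash
python3 -m handwheel '{"delta_pos":[[0.1,0,0.05],[-0.09,0,0.18],[-0.09,0,0.18],[-0.09,0,0.18],[-0.09,0,0.18],[0,0,0],[0,0,0],[0,0,0],[0,0,0],[0,0,0]],"spin":[0,0,0,0,0,0,0,0,0,0],"claw":[-1,-1,-1,-1,-1,-1,-1,-1,-1,-1]}'
python3 asc.py | sed -n '1p;20,45p'
python3 wr.py
```

```text
t: 23.53
tool_pos: [449.5, 35.4, 152.1]
tool_rot: [-0.001, -0.024, 1.0, 0.0]
ft_force: [-2.6, 0.1, 2.7]
opening: 25.5
gripper_force: 61.7
23.5833 [449.6  35.4 152.1] [-3.9  0.2  1.9] [0.11 0.65 0.02]
230 -------------WWBB-------WWW--------
231 ------------WWWBB-------WWW--------
232 ------------WWWB--------WWW--------
233 ------------WWW---------WWW--------
234 ------------WWWW--------WWW--------
235 -------------WWW--------WWW--------
236 -----------WWWWW--------WWW--------
237 ----------WWW--WW------WWWW--------
238 ----------WWW---W---WWWWWWW--------
239 ----------WWWW--------WWWW---------
240 ---------WWWWW---------------------
241 -------ggWWWWWW--------------------
242 ----gggggWWWWWWWW------------------
243 ggggggggYYWWWWWWWW-----------------
244 gggggggYYYWWWWWWWWWWWW-------------
245 gggggggYYYYWWWWWWWWWWWWW-----------
246 gggggggYYYYYWWWWWWWWWWWW-----------
247 ggggggg-YYYYYWWWWWWWWWWggWWW-------
248 ggggggggYYYYYY-WWWWWWWgggW---------
249 gggggggggYYYYYYY--W---gggg---------
250 ggggggggggYYYYYYYYYY-ggggg---------
251 gggggggggggYYYYYYYYYggggggg--------
252 gggggggggggg-YYYYYY-gggggggW-------
253 ggggggggggggggg----ggggggggg-------
254 gggggggggggggggggggggggggggg-------
255 Wggggggggggggggggggggggggggg-------
blue face rows 316 316 collar edge grad [251 333 392 393 394] disc back [392, 393, 394]
```

```bash
python3 -m handwheel '{"delta_pos":[[-0.09,0,0.18],[-0.09,0,0.18],[-0.09,0,0.18],[0,0,0],[0,0,0],[0,0,0],[0,0,0],[0,0,0],[0,0,0],[0,0,0]],"spin":[0,0,0,0,0,0,0,0,0,0],"claw":[-1,-1,-1,-1,-1,-1,-1,-1,-1,-1]}'
python3 asc.py | sed -n '1p;27,45p'
python3 wr.py
```

```text
t: 24.47
tool_pos: [452.9, 35.5, 146.9]
tool_rot: [0.0, -0.024, 1.0, 0.0]
ft_force: [1.0, 1.9, -0.2]
opening: 25.6
gripper_force: 61.6
24.5167 [452.8  35.5 146.9] [1.1 1.5 0.3] [ 0.23 -0.14  0.13]
237 -----------WWWW--------WWW-B-------
238 ----------WWWWW--------WWWBB-------
239 ---------WWW--W-------WWWW-B-------
240 ---------WWW---W---WWWWWWW---------
241 -------gWWWWW------B-WWWW----------
242 ----gggggWWWW----------------------
243 ggggggggWWWWWW---------------------
244 gggggggYYWWWWWWW-------------------
245 gggggggYYWWWWWWWWW-----------------
246 gggggggYYWWWWWWWWWWWW--------------
247 ggggggg-YYWWWWWWWWWWWWWggWWW-------
248 ggggggggYY-WWWWWWWWWWWgggW---------
249 gggggggggYYYWWWWWWWWW-gggg---------
250 ggggggggggYYYY-WWWWW-ggggg---------
251 gggggggggg-YYYYYY-Y-ggggggg--------
252 gggggggggggg-YYYYYY-gggggggW-------
253 ggggggggggggggg----ggggggggg-------
254 gggggggggggggggggggggggggggg-------
255 Wgggggggggggggggggggggggggggg------
blue face rows 316 316 collar edge grad [252 331 392 393 394 395] disc back [392, 393, 394, 395]
```

```bash
python3 -m handwheel '{"delta_pos":[[-0.09,0,0.18],[-0.09,0,0.18],[-0.05,0,0.09],[0,0,0],[0,0,0],[0,0,0],[0,0,0],[0,0,0],[0,0,0],[0,0,0]],"spin":[0,0,0,0,0,0,0,0,0,0],"claw":[-1,-1,-1,-1,-1,-1,-1,-1,-1,-1]}'
python3 asc.py | sed -n '1p;29,45p'
python3 wr.py
```

```text
t: 25.4
tool_pos: [453.2, 35.7, 144.9]
tool_rot: [-0.0, -0.024, 1.0, -0.0]
ft_force: [-31.6, 0.6, 65.9]
opening: 25.4
gripper_force: 70.5
25.45 [453.1  35.6 144.9] [-31.6   0.7  65.3] [0.37 5.66 0.05]
239 ---------WWW-WW-------WWW-BB-------
240 ---------WWW---W------WWW----------
241 -------gWWWW-------WWWWWW----------
242 ----gggggWWWW--------WWW-----------
243 ggggggggWWWWWW---------------------
244 gggggggWWWWWWWW--------------------
245 gggggggYYWWWWWWWW------------------
246 gggggggYYWWWWWWWWWW----------------
247 ggggggg-YYWWWWWWWWWWWWWg-WWW-------
248 ggggggggYY-WWWWWWWWWWW-ggW---------
249 gggggggggYYWWWWWWWWWWWgggg---------
250 ggggggggggYY-WWWWWWWWggggg---------
251 gggggggggg-YYY---W---gggggg--------
252 gggggggggggg-YYYYYY-gggggggW-------
253 ggggggggggggggg----ggggggggg-------
254 gggggggggggggggggggggggggggg-------
255 Wgggggggggggggggggggggggggggg------Traceback (most recent call last):
  File "wr.py", line 4, in <module>
    print("blue face rows",g.min(),g.max(), "collar edge grad",(np.abs(np.diff(c.sum(1)))>25).nonzero()[0][:8]+250, "disc back", [int(x)+380 for x in np.nonzero(np.abs(np.diff(I[380:415,314:325].mean(1).sum(1)))>25)[0]])
                           ~~~~~^^
    return umr_minimum(a, axis, None, out, keepdims, initial, where)
ValueError: zero-size array to reduction operation minimum which has no identity
```

```bash
python3 -m handwheel '{"delta_pos":[[0.03,0,-0.06],[0.03,0,-0.06],[0,0,0],[0,0,0],[0,0,0],[0,0,0],[0,0,0],[0,0,0],[0,0,0],[0,0,0]],"spin":[0,0,0,0,0,0,0,0,0,0],"claw":[-1,-1,-1,-1,-1,-1,-1,-1,-1,-1]}'
python3 asc.py | sed -n '1p;29,45p'
```

```text
t: 26.33
tool_pos: [453.1, 35.7, 145.1]
tool_rot: [-0.0, -0.024, 1.0, -0.0]
ft_force: [-21.8, 0.5, 41.4]
opening: 25.4
gripper_force: 66.7
26.3833 [453.1  35.6 145.1] [-20.7   0.6  42. ] [0.33 3.66 0.07]
239 ---------WWW-WW-------WWW-BB-------
240 ---------WWW---W------WWW----------
241 -------ggWWW--------WWWWW----------
242 ----gggggWWWW--------WWW-----------
243 ggggggggWWWWWW---------------------
244 gggggggWWWWWWWW--------------------
245 gggggggYYWWWWWWWW------------------
246 gggggggYYWWWWWWWWWW----------------
247 ggggggg-YYWWWWWWWWWWWWWggWWW-------
248 ggggggggYY-WWWWWWWWWWW-ggWW--------
249 gggggggggYY-WWWWWWWWW-gggg---------
250 ggggggggggYYYWWWWWWW-ggggg---------
251 gggggggggg-YYY---WW--gggggg--------
252 ggggggggggg--YYYYYY-gggggggW-------
253 ggggggggggggggg----ggggggggg-------
254 gggggggggggggggggggggggggggg-------
255 Wgggggggggggggggggggggggggggg------
```

Run:
```python
from h import *
s=monitor.get_state(); print(s["tool_pos"],s["ft_force"],s["opening"])
print(finish_job())
```

```text
[453.06354347  35.63694112 145.06103315] [-20.65937842   0.59006509  42.0021895 ] 25.45827816141564
the job is handed in; nothing more can be done
None
```

I set the dust cap on the bench well clear of the nipple, then pressed the coupler on to a hard stop and handed in at about 26 s, still gripping and pushing it along the nipple's axis with about 47 N. The seating comes from the force, the travel and the scene image; I had no plunger reading, and the hand-in returned no verdict.

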